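# Charge the glaze jar with grinding balls

### The arm

A 7-joint arm with a two-finger parallel gripper is mounted at the origin on the work surface. World frame = base frame: x ahead of the robot, y to its left, z up, the work surface at z = 0. Lengths are in m, angles in rad, forces in N, time in s.
With the tool pointing down it reaches from about 0.4 to 0.875 m from the base axis. Payload 6.5 kg.
Tool frame: the origin (TCP) lies between the finger pads, 19 mm behind the fingertips; this is the grasp point; z points along the fingers, y is the line along which they close (so a half turn about z gives the same grasp; the last joint's range is limited). The gripper opens to 88 mm and grips with 3 to 60 N. Pads are 18 mm wide; open, the fingers measure 123 mm over their backs; the gripper's body (75 mm by 187 mm) begins 45 mm behind the grasp point.
Start: joints at [1.147, 0.536, -0.004, 1.538, 0.003, 1.067, -0.071], TCP at [0.228, -0.609, 0.257] pointing down, gripper open.
Joint ranges: [-2.7, 2.7], [-0.37, 2.16], [-1.27, 1.26], [0.24, 2.4], [-1.31, 4.45], [0.19, 1.91], [-2.76, 2.76]. Speed limits (rad/s): [2.39, 2.39, 3.14, 3.14, 3.14, 3.14, 3.14].

### API

Orientations are given as a unit quaternion [x, y, z, w].
In Python, from plant import ctrl gives the robot as it stands.
- The arm moves only by the tool drive_tool, never from a script. Its argument "deltas" is text: rows parted by semicolons, each of 7 numbers parted by spaces: the shift along the tool's x, y, z each as a share of 300 mm, from -1 to 1, then the turn, a rotation vector about the tool's x, y, z each as a share of pi rad, from -1 to 1, then the opening, from 0 (shut) to 1 (fully open). A call has 1 to 12 rows; each row shifts and turns the commanded pose from where the row before left it, along the tool's axes as they then stand; what a row does not reach is not made up. A row lasts 1/10 s, in which the tool goes at most 50 mm and 8.59 degrees, less where a joint would pass 70% of its speed; a pose out of reach is approached as far as the arm can. A call with a number of a shift or a turn outside -1 to 1 is refused whole. A call with a gripper value outside its range is refused whole. The fingers move at their own pace and stop on an object; the grip force is fixed at half the most. Time passes only in rows, so rows that do not move let the fingers close. It gives the time, the measured TCP pose, the force, the opening and the grip force at its end, in the units of the state.
- ctrl.read_state(): the state, without advancing time (a new reading comes with each control period).
- ctrl.read_camera(name): name is "scene" or "side" or "wrist"; returns the picture (400x640x3 uint8, red, green, blue); there is no depth.
- ctrl.camera_params(name): a dict with "K" (3x3 intrinsics, pixels), "camera_from_world" (4x4, takes a point from world to camera coordinates). Camera axes: x right, y down, z forward; pixel columns grow to the right and rows downward; lengths in m; the calibration is good to about 2 mm. A picture is of the moment at which its call begins: read the wrist's pose just before it. camera_params takes no time and is no camera call; for the wrist camera it gives the pose at the moment of the call.
- ctrl.hand_in(): hands the job in; it is judged then, once.
The state is a dict: "time_s": time; "joint_positions": joint angles; "dq": joint speeds; "tau": joint torques, N m; "tcp_pos": TCP position; "tcp_rot": TCP orientation; "ft_force": force on the tool from outside, world axes, zero at the start; "torque": the same for the moment, N m; "opening": finger opening in m; "finger_force": force on a finger pad.
Only numpy, scipy, OpenCV 4.12 (cv2) and the standard library are available. Lean on these libraries where they do the work, as an engineer would, in place of code of your own. Each camera call takes 0.05 s, during which the arm holds its last target. There are 200 camera calls.

### The job

Draw the scoop of ceramic grinding balls out from under the little shelf, set it down on the plywood board and let go; then take it again by its handle and pour all six balls through the funnel into the jar. Pour gently: the funnel only rests in the jar, so neither the scoop nor the gripper may knock the funnel or the jar, and the funnel stays in place. Finish with the empty scoop standing level on the board, let go, and leave the vase, bottle and cup where they are.

Things in the scene. Friction and masses are not known exactly. Their poses are not given: they have to be found in the camera images.
- scoop: metal hand scoop, about 0.14 kg, holding the balls. Bowl 110 mm long, 64 wide over 5 mm walls, 36 high, floor 4 thick; front (-x) open, the last 24 mm of floor ramping up 20 degrees to a lip 12 mm up; rear wall at +x. Wooden handle: level bar 14 mm wide, 24 high (z 20 to 44), from x = 55 to 145 mm. Origin: centre of the bowl's underside, z up
- scoop_lip (a point): middle of the scoop's front lip, where the balls leave: scoop frame (-55, 0, 12) mm
- scoop_grip (a point): middle of the scoop's handle: scoop frame (100, 0, 32) mm
- jar: white ceramic narrow-necked jar, loose: body 90 mm diameter up to 72 mm, shoulder narrowing from 72 to 90 mm, neck 60 mm outside and 50 mm inside, 112 mm high in all; walls 5 mm, floor 6 mm. Origin: centre of the underside; z up
- funnel: wide metal funnel resting loosely in the jar's neck: cone 136 mm across the mouth, 46 mm deep with sides at 45 degrees, stem 44 mm outside and 38 mm inside, 42 mm long; a flange 36 mm above the stem's tip rests on the jar's neck. 88 mm high in all. Origin: centre of the stem's lower end (76 mm above the jar's underside when seated); z up
- funnel_mouth (a point): centre of the funnel's mouth, level with its rim, 164 mm above the table when seated
- shelf: low fixed wooden shelf: top board 130 mm deep (x), 170 wide (y), underside 66 and top 80 mm above the table, on two 14 mm side panels, 142 mm clear between; two fixed paint glasses 45 mm high on the rear half of the top. Origin: on the table under its centre; open front faces its -x. The scoop starts with its handle under it, bowl sticking out in front
- board: flat plywood work board fixed on the table, 220 mm (x) by 240 mm (y), 6 mm thick. Origin: centre of its underside
- vase: bystander: loose terracotta vase, 80 mm across, 165 mm high. Origin: centre of the underside
- bottle: bystander: loose green glass bottle, 50 mm diameter, 150 mm high. Origin: centre of the underside
- cup: bystander: loose terracotta cup, 64 mm across the rim, 80 mm high. Origin: centre of the underside
- ball0_center (a point): centre of one of the six white ceramic grinding balls, 15 mm diameter, about 10 g, loose in the scoop at the start
- ball1_center (a point): centre of one of the six white ceramic grinding balls, 15 mm diameter, about 10 g, loose in the scoop at the start
- ball2_center (a point): centre of one of the six white ceramic grinding balls, 15 mm diameter, about 10 g, loose in the scoop at the start
- ball3_center (a point): centre of one of the six white ceramic grinding balls, 15 mm diameter, about 10 g, loose in the scoop at the start
- ball4_center (a point): centre of one of the six white ceramic grinding balls, 15 mm diameter, about 10 g, loose in the scoop at the start
- ball5_center (a point): centre of one of the six white ceramic grinding balls, 15 mm diameter, about 10 g, loose in the scoop at the start
There are look-alikes about, which are no part of the job. Several things have the shape of the scoop; the one meant has the colours described above. What is shaped like the jar but blue is not meant.

How it is judged:
On the way:
1. the scoop, clear of the shelf, stands level on the board (centre of its bowl over the board, the middle of its handle at least 20 mm out in front of the shelf or beside it) and the fingers have let go (x of scoop in the frame of board between -0.11 and 0.11 m and y of scoop in the frame of board between -0.12 and 0.12 m and height (world z) of scoop below 0.012 m and angle between scoop's own z axis and vertical below 0.12 rad and linear speed of scoop below 0.02 m/s and (x of scoop_grip in the frame of shelf below -0.085 m or y of scoop_grip in the frame of shelf above 0.105 m or y of scoop_grip in the frame of shelf below -0.105 m) and contact force between the fingers and scoop below 0.1 N), for 0.2 s.
At the end, for the whole second after the job is handed in: All six balls lie in the jar (within 42 mm of its axis, under 70 mm up); jar upright (0.1 rad), funnel still seated in its neck (tilt under 0.15 rad, stem end 70 to 83 mm above the jar's underside); scoop at rest, level (0.12 rad), its bowl's centre over the board (horizontal distance between each of ball0_center, ball1_center, ball2_center, ball3_center, ball4_center, ball5_center and jar below 0.042 m and z of ball0_center in the frame of jar between 0 and 0.07 m and z of ball1_center in the frame of jar between 0 and 0.07 m and z of ball2_center in the frame of jar between 0 and 0.07 m and z of ball3_center in the frame of jar between 0 and 0.07 m and z of ball4_center in the frame of jar between 0 and 0.07 m and z of ball5_center in the frame of jar between 0 and 0.07 m and angle between jar's own z axis and vertical below 0.1 rad and angle between funnel's own z axis and vertical below 0.15 rad and z of funnel in the frame of jar between 0.07 and 0.083 m and x of scoop in the frame of board between -0.11 and 0.11 m and y of scoop in the frame of board between -0.12 and 0.12 m and height (world z) of scoop below 0.012 m and angle between scoop's own z axis and vertical below 0.12 rad and linear speed of scoop below 0.02 m/s and angular speed of scoop below 0.2 rad/s); the robot touches nothing.
It fails at once if the scoop or the robot knocks the jar or the funnel (more than 5 N) (contact force between any of scoop, the fingers, the arm and jar above 5 N or contact force between any of scoop, the fingers, the arm and funnel above 5 N).
It fails at once if the jar is shifted by more than 25 mm (distance of jar from where it was at the start of the episode above 0.025 m).
It fails at once if the vase, bottle or cup is shifted by more than 25 mm or tipped (distance of any of vase, bottle, cup from where it was at the start of the episode above 0.025 m or angle between any of vase, bottle, cup's own z axis and vertical above 0.35 rad).
It fails at once if the scoop is tipped by more than 0.5 rad while it is not held by its handle (gripper's TCP more than 70 mm from the middle of the handle) (angle between scoop's own z axis and vertical above 0.5 rad and distance between the grasp point and scoop_grip above 0.07 m).
It also fails if it takes over 67 s, if anything falls off the work surface, if the arm or the gripper's body presses on something with over 40 N, if the wrist force passes 120 N, or if a joint passes its speed limit or range.

## Working session

There is one attempt and no reset: what is moved stays moved. The work goes in short steps, Python scripts to look and compute and a tool call to move; the robot and the scene stay as the last step left them, time stands still between calls to the robot, and variables do not carry over. Pictures are saved under pics/ and viewed, at most 10 in all, crops included, and the job is handed in when it is done.

Besides the shell and the picture viewer there is one more tool, called after ">>>" as a command line: name --argument value ..., lists and objects as JSON in quotes. drive_tool: Moves the arm, as the interface text tells. Shift numbers are shares of 300 mm and turn numbers shares of pi rad, none past 1 either way. Its arguments: {"type":"object","properties":{"deltas":{"type":"string"}},"required":["deltas"]}

```bash
ls; mkdir -p pics
python3 - <<'E'
from plant import ctrl
import cv2,numpy as np
for n in("scene","side"):
    im=ctrl.read_camera(n); cv2.imwrite(f"pics/{n}0.png",im[:,:,::-1])
    p=ctrl.camera_params(n); M=np.array(p["camera_from_world"]); print(n,np.array(p["K"]).tolist(),(-M[:3,:3].T@M[:3,3]).round(3))
s=ctrl.read_state(); print(s["time_s"],s["tcp_pos"],s["tcp_rot"],s["opening"])
E
```

```text
pics
scene [[362.66810266942576, 0.0, 314.13737935266374], [0.0, 362.66810266942576, 197.10284950722243], [0.0, 0.0, 1.0]] [1.178 0.062 0.855]
side [[370.87179032645037, 0.0, 325.3865115669686], [0.0, 370.87179032645037, 200.79919589619638], [0.0, 0.0, 1.0]] [-0.027  0.844  0.698]
0.1 [ 0.22745094 -0.60837381  0.25665093] [ 9.84037386e-01  1.77960267e-01 -1.95443065e-04 -7.27176432e-04] 0.08809652252756087
```

View pics/scene0.png

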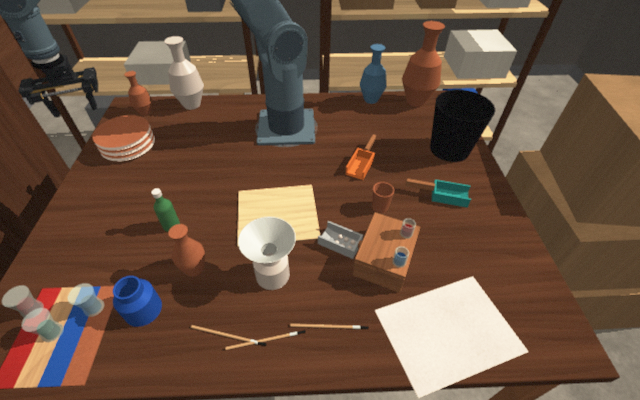

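View pics/side0.png

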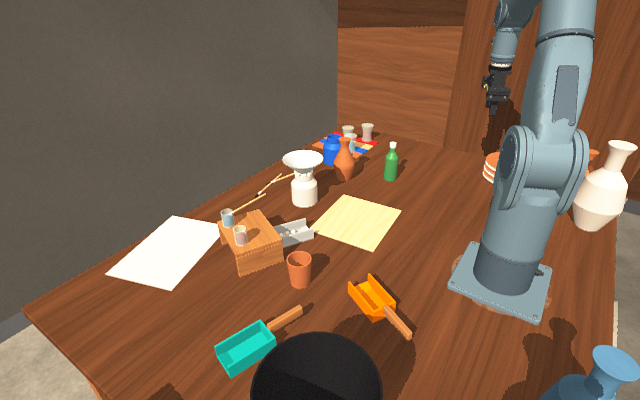

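The scene view shows three scoop shapes: grey metal with balls at (340,238), orange at (360,163) and teal at (452,192). I choose the grey one, which is under the shelf. The white jar with the funnel is at (270,260), and the blue jar at (135,300) is a look-alike. The board is at (278,213), the cup at (382,197), the vase at (186,250) and the bottle at (166,212). Next is one close crop to check.

```bash
cat > h.py <<'E'
import numpy as np,cv2
from plant import ctrl
def ray(n,px,P=None):
    p=P or ctrl.camera_params(n);M=np.array(p["camera_from_world"]);R=M[:3,:3]
    return -R.T@M[:3,3], R.T@np.linalg.inv(np.array(p["K"]))@np.array([px[0],px[1],1.])
def onz(n,px,z,P=None):
    c,d=ray(n,px,P); return (c+d*(z-c[2])/d[2])
def proj(n,X,P=None):
    p=P or ctrl.camera_params(n);M=np.array(p["camera_from_world"]);q=np.array(p["K"])@(M[:3,:3]@np.asarray(X)+M[:3,3]);return q[:2]/q[2]
E
python3 - <<'E'
import cv2
a=cv2.imread("pics/scene0.png")[170:310,230:430]; b=cv2.imread("pics/side0.png")[140:300,210:410]
cv2.imwrite("pics/c1.png",cv2.resize(a,(800,560),interpolation=cv2.INTER_CUBIC))
cv2.imwrite("pics/c2.png",cv2.resize(b,(750,600),interpolation=cv2.INTER_CUBIC))
E
```

```text
(no output)
```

View pics/c1.png

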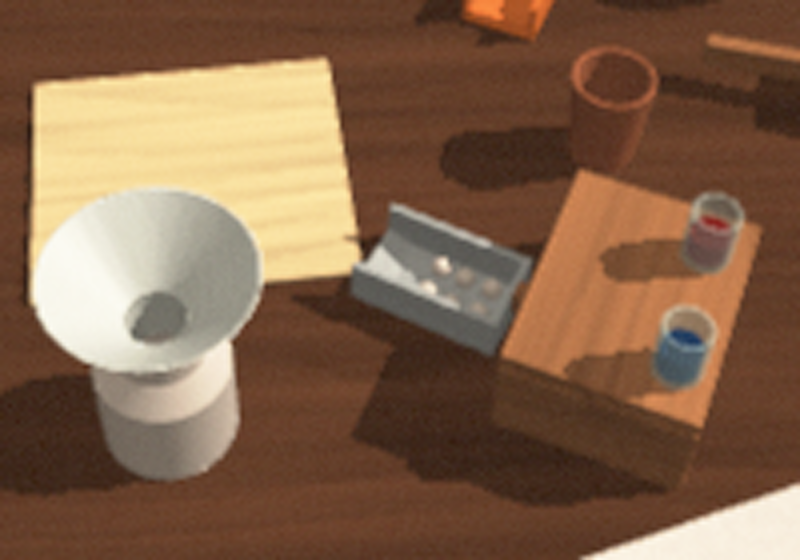

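View pics/c2.png

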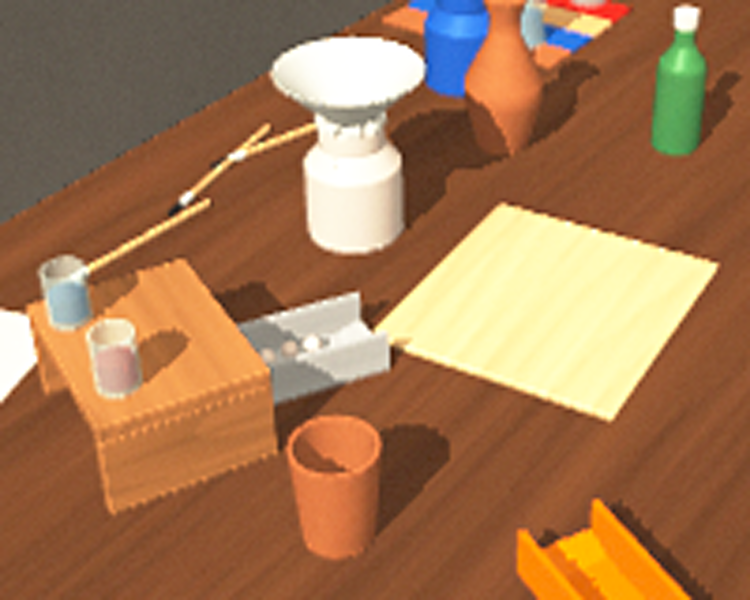

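```bash
cat > m.py <<'E'
from h import *
S=lambda x,y:(x/4+230,y/4+170)
D=lambda x,y:(x/3.75+210,y/3.75+140)
def show(n,pts,z):
    q=np.array([onz(n,p,z)[:2] for p in pts]); print(n,z,(q*1000).round(0).tolist(),"mean",(q.mean(0)*1000).round(0)); return q
print("board");show("scene",[S(33,84),S(328,58),S(360,272),S(30,305)],.006);show("side",[D(503,204),D(718,266),D(612,418),D(378,334)],.006)
print("shelf");show("scene",[S(580,170),S(760,228),S(697,425),S(500,358)],.08);show("side",[D(180,260),D(270,378),D(100,430),D(28,308)],.08)
print("scoop rim");show("scene",[S(392,206),S(530,258),S(497,325),S(355,272)],.036);show("side",[D(358,293),D(389,337)],.036)
show("scene",[S(497,352),S(353,294)],0)
print("funnel");show("scene",[S(35,275),S(262,275),S(150,188),S(150,372)],.164);show("side",[D(271,72),D(426,72),D(352,37),D(352,98)],.164)
print("cup");show("scene",[S(614,78)],.08);show("side",[D(335,444)],.08)
print("vase");show("scene",[(179,231)],.165);print("bottle");show("scene",[(157,192)],.15);show("side",[D(687,15)],.15)
E
python3 m.py
```

```text
board
scene 0.006 [[351.0, -151.0], [331.0, 90.0], [550.0, 105.0], [570.0, -130.0]] mean [450. -22.]
side 0.006 [[560.0, -131.0], [344.0, -146.0], [325.0, 91.0], [537.0, 103.0]] mean [441. -21.]
shelf
scene 0.08 [[523.0, 260.0], [579.0, 374.0], [728.0, 300.0], [675.0, 186.0]] mean [626. 280.]
side 0.08 [[668.0, 190.0], [510.0, 267.0], [570.0, 375.0], [719.0, 304.0]] mean [617. 284.]
scoop rim
scene 0.036 [[514.0, 130.0], [565.0, 224.0], [620.0, 194.0], [572.0, 100.0]] mean [568. 162.]
side 0.036 [[560.0, 99.0], [503.0, 134.0]] mean [531. 116.]
scene 0 [[618.0, 197.0], [565.0, 99.0]] mean [592. 148.]
funnel
scene 0.164 [[662.0, -94.0], [667.0, 39.0], [598.0, -29.0], [731.0, -23.0]] mean [664. -27.]
side 0.164 [[712.0, 14.0], [598.0, -60.0], [696.0, -83.0], [622.0, 15.0]] mean [657. -28.]
cup
scene 0.08 [[434.0, 300.0]] mean [434. 300.]
side 0.08 [[428.0, 298.0]] mean [428. 298.]
vase
scene 0.165 [[634.0, -239.0]] mean [ 634. -239.]
bottle
scene 0.15 [[486.0, -332.0]] mean [ 486. -332.]
side 0.15 [[474.0, -326.0]] mean [ 474. -326.]
```

The close crop confirms the grey metal scoop: it holds white balls and its handle is hidden under the shelf. The bowl's centre is near (563,162) mm with a yaw of about 62.5°. I'll move to a hover above it, rotating first.

>>> drive_tool --deltas "0 0 0 0 0 -0.0466 1;0 0 0 0 0 -0.0466 1;0 0 0 0 0 -0.0466 1;0 0 0 0 0 -0.0466 1;0 0 0 0 0 -0.0466 1;0.16 -0.011 0 0 0 0 1;0.16 -0.011 0 0 0 0 1;0.16 -0.011 0 0 0 0 1;0.16 -0.011 0 0 0 0 1;0.16 -0.011 0 0 0 0 1;0.16 -0.011 0 0 0 0 1;0.16 -0.011 0 0 0 0 1"

```text
time_s: 1.3
tcp_pos: [0.3628, -0.2983, 0.2573]
tcp_rot: [0.855, 0.518, -0.0, -0.0]
ft_force: [0.3, 0.6, -0.6]
opening: 0.0882
finger_force: 0.0
```

>>> drive_tool --deltas "0.16 -0.011 0 0 0 0 1;0.16 -0.011 0 0 0 0 1;0.16 -0.011 0 0 0 0 1;0.16 -0.011 0 0 0 0 1;0.16 -0.011 0 0 0 0 1;0.16 -0.011 0 0 0 0 1;0.16 -0.011 0 0 0 0 1;0.16 -0.011 0 0 0 0 1;0 0 0 0 0 0 1;0 0 0 0 0 0 1"

```text
time_s: 2.3
tcp_pos: [0.5166, 0.0532, 0.2569]
tcp_rot: [0.855, 0.519, -0.0, -0.0]
ft_force: [0.8, -1.3, 0.1]
opening: 0.0881
finger_force: 0.0
```

Run:
```python
from h import *
from scipy.spatial.transform import Rotation as R
s=ctrl.read_state();print(s["time_s"],np.round(s["tcp_pos"],4),np.round(s["joint_positions"],3)); m=R.from_quat(s["tcp_rot"]).as_matrix();print(m.round(3))
P=ctrl.camera_params("wrist");im=ctrl.read_camera("wrist");cv2.imwrite("pics/w1.png",im[:,:,::-1])
M=np.array(P["camera_from_world"]);c=-M[:3,:3].T@M[:3,3];print("cam in tool",(m.T@(c-s["tcp_pos"])).round(3))
np.save("Pw1.npy",P,allow_pickle=True)
```

```text
2.3 [0.5166 0.0532 0.2569] [ 0.227  0.362 -0.514  1.858  0.211  0.976 -0.857]
[[ 0.46   0.888 -0.001]
 [ 0.888 -0.46   0.   ]
 [-0.    -0.001 -1.   ]]
cam in tool [ 0.069  0.001 -0.128]
```

View pics/w1.png

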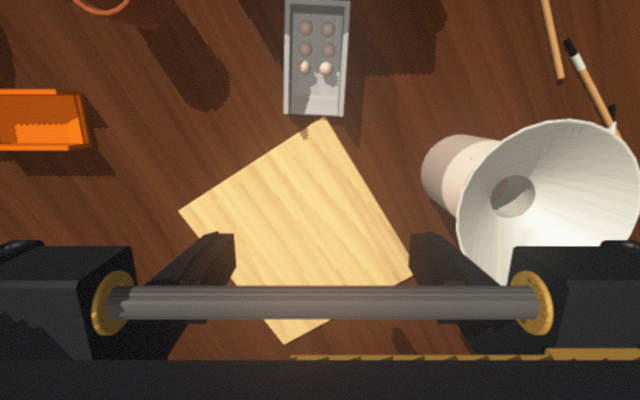

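The wrist view shows the grey scoop's bowl from (284,115)/(344,117) at the lip upward, with all six balls visible at about (315,47). The board is below it, the funnel is at right around (550,200), and the orange decoy is at left.

Run:
```python
from h import *
P=np.load("Pw1.npy",allow_pickle=True).item()
f=lambda pts,z:print(z,[(onz("wrist",p,z,P)[:2]*1000).round(0).tolist() for p in pts])
f([(284,115),(344,117),(286,3),(350,3)],.036)
f([(323,118),(180,211),(411,275),(285,344)],.006)
for p,z in(((.563,.162,.036),0),((.66,-.027,.164),0)): print(proj("wrist",p,P))
t=np.linspace(0,6.28,9)
for x,y,z,r in((.66,-.027,.164,.068),(.664,-.027,.164,.068),(.656,-.027,.164,.068)): print([proj("wrist",(x+r*np.cos(a),y+r*np.sin(a),z),P).round(0).tolist() for a in t])
im=cv2.imread("pics/w1.png");m=cv2.inRange(cv2.cvtColor(im,cv2.COLOR_BGR2HSV),(0,0,90),(180,70,255));m[:,:410]=0;m[280:]=0
print(cv2.boundingRect(m[:, 455:]),np.where(m[:,570])[0][[0,-1]])
```

```text
0.036 [[510.0, 127.0], [566.0, 95.0], [564.0, 219.0], [619.0, 190.0]]
0.006 [[545.0, 104.0], [332.0, 86.0], [556.0, -133.0], [352.0, -151.0]]
[312.40553936  58.7491359 ]
[543.01630846 212.52564743]
[[636.0, 171.0], [591.0, 122.0], [514.0, 129.0], [459.0, 185.0], [456.0, 251.0], [501.0, 290.0], [568.0, 285.0], [623.0, 239.0], [636.0, 171.0]]
[[642.0, 168.0], [597.0, 120.0], [520.0, 126.0], [464.0, 183.0], [461.0, 249.0], [506.0, 288.0], [573.0, 283.0], [629.0, 236.0], [642.0, 169.0]]
[[631.0, 173.0], [585.0, 125.0], [509.0, 132.0], [453.0, 188.0], [451.0, 253.0], [497.0, 292.0], [563.0, 287.0], [618.0, 241.0], [631.0, 174.0]]
(0, 53, 185, 227) [118 246]
```

>>> drive_tool --deltas "0.12 -0.012 0 0 0 0.008 1;0.12 -0.012 0 0 0 0 1;0.12 -0.012 0 0 0 0 1;0 0 0.12 0 0 0 1;0 0 0.12 0 0 0 1;0 0 0.12 0 0 0 1;0 0 0.12 0 0 0 1;0 0 0.08 0 0 0 1;0 0 0 0 0 0 1;0 0 0 0 0 0 1"

```text
time_s: 3.35
tcp_pos: [0.5591, 0.1509, 0.0898]
tcp_rot: [0.862, 0.507, -0.0, 0.0]
ft_force: [0.3, -0.6, 0.9]
opening: 0.0885
finger_force: 0.0
```

Run:
```python
from h import *
im=ctrl.read_camera("wrist")[:,:,::-1];sc=ctrl.read_camera("scene")[160:310,230:430,::-1]
cv2.imwrite("pics/w2.png",np.vstack([cv2.resize(im,(480,300)),cv2.resize(sc,(480,300))[:300]]))
s=ctrl.read_state();print(s["time_s"],s["tcp_pos"],s["ft_force"])
```

```text
3.45 [0.56009821 0.15194968 0.09107468] [ 0.78655298 -0.21405773  0.12142382]
```

View pics/w2.png

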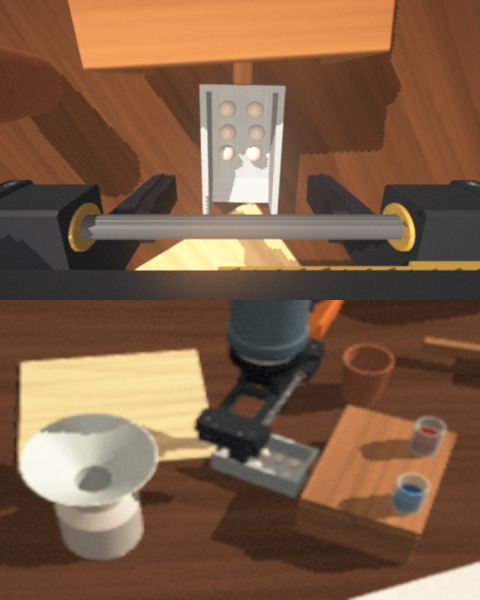

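The composite shows the bowl centred between the open fingers, at (242,145), and clear of the shelf. Now descend and close.

>>> drive_tool --deltas "0 0 0.07 0 0 0 1;0 0 0.07 0 0 0 1;0 0 0.065 0 0 0 1;0 0 0 0 0 0 1;0 0 0 0 0 0 0;0 0 0 0 0 0 0;0 0 0 0 0 0 0;0 0 0 0 0 0 0;0 0 0 0 0 0 0;0 0 0 0 0 0 0"

```text
time_s: 4.45
tcp_pos: [0.5598, 0.1526, 0.0291]
tcp_rot: [0.862, 0.507, 0.001, 0.0]
ft_force: [-0.1, -0.9, 7.5]
opening: 0.0635
finger_force: 29.9
```

>>> drive_tool --deltas "0 0 -0.02 0 0 0 0;0 0 -0.02 0 0 0 0;-0.02 0 0 0 0 0 0;-0.04 0 0 0 0 0 0;-0.05 0 0 0 0 0 0;-0.06 0 0 0 0 0 0;-0.06 0 0 0 0 0 0;-0.06 0 0 0 0 0 0;-0.06 0 0 0 0 0 0;-0.06 0 0 0 0 0 0;-0.06 -0.01 0 0 0 0 0;-0.06 -0.02 0 0 0 0 0"

```text
time_s: 5.65
tcp_pos: [0.4735, 0.0162, 0.04]
tcp_rot: [0.862, 0.507, 0.0, 0.0]
ft_force: [0.3, 0.1, -3.0]
opening: 0.0641
finger_force: 29.9
```

>>> drive_tool --deltas "-0.05 -0.02 0 0 0 0 0;-0.04 -0.015 0 0 0 0 0;-0.02 -0.01 0 0 0 0 0;-0.01 0 0 0 0 0 0;0 0 0 0 0 0 0;0 0 0 0 0 0 0"

```text
time_s: 6.25
tcp_pos: [0.4455, -0.0067, 0.04]
tcp_rot: [0.862, 0.508, 0.001, 0.0]
ft_force: [-0.6, 0.2, -1.8]
opening: 0.0635
finger_force: 29.9
```

Run:
```python
from h import *
im=ctrl.read_camera("side")[140:300,210:450,::-1];sc=ctrl.read_camera("scene")[130:290,210:450,::-1]
cv2.imwrite("pics/w3.png",np.vstack([cv2.resize(im,None,fx=1.8,fy=1.8),cv2.resize(sc,None,fx=1.8,fy=1.8)]))
s=ctrl.read_state();print(s["time_s"],s["tcp_pos"],s["ft_force"],s["opening"],s["joint_positions"])
```

```text
6.35 [ 0.44532141 -0.00664584  0.03995085] [-0.09768602 -0.48244762 -2.03754353] 0.06411138568788124 [ 0.21079087  0.62381463 -0.35893062  2.16246647  0.5078602   0.43470876
 -1.0574981 ]
```

View pics/w3.png

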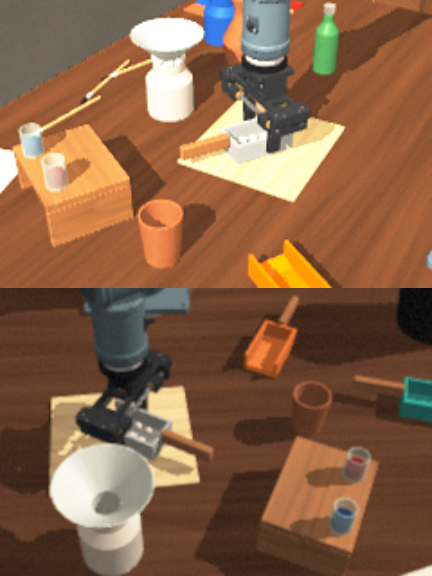

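The picture shows the scoop lifted off the shelf, level in the gripper above the board at about (250,140) in the side crop. Nothing else has moved. Now lower, release and rise.

>>> drive_tool --deltas "0 0 0.008 0 0 0 0;0 0 0.008 0 0 0 0;0 0 0.002 0 0 0 0;0 0 0 0 0 0 0;0 0 0 0 0 0 1;0 0 0 0 0 0 1;0 0 0 0 0 0 1;0 0 0 0 0 0 1;0 0 0 0 0 0 1;0 0 0 0 0 0 1"

```text
time_s: 7.35
tcp_pos: [0.4447, -0.0072, 0.0345]
tcp_rot: [0.862, 0.508, -0.0, -0.0]
ft_force: [0.3, -0.5, 0.1]
opening: 0.0884
finger_force: 0.0
```

>>> drive_tool --deltas "0 0 -0.06 0 0 0 1;0 0 -0.1 0 0 0 1;0 0 -0.15 0 0 0 1;0 0 -0.15 0 0 0 1;0 0 -0.15 0 0 0 1;-0.1 0 0 0 0 0 1;0 0 0 0 0 0 1;0 0 0 0 0 0 1"

```text
time_s: 8.15
tcp_pos: [0.4298, -0.0339, 0.2174]
tcp_rot: [0.862, 0.507, -0.0, 0.0]
ft_force: [0.1, 0.5, -0.0]
opening: 0.0879
finger_force: 0.0
```

Run:
```python
from h import *
P=ctrl.camera_params("wrist");np.save("Pw2.npy",P,allow_pickle=True)
s=ctrl.read_state();print(s["time_s"],s["tcp_pos"],s["ft_force"],s["opening"])
im=ctrl.read_camera("wrist")[:,:,::-1];cv2.imwrite("pics/w4.png",im)
```

```text
8.15 [ 0.42979113 -0.03393347  0.21741103] [ 0.11717662  0.47828716 -0.00364587] 0.08786477754992499
```

View pics/w4.png

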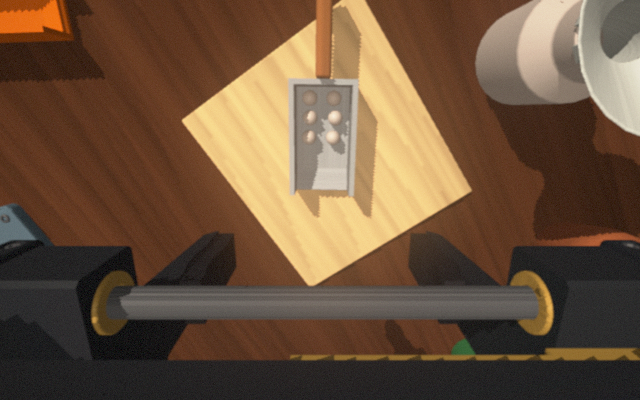

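The scoop stands released and level on the board, with its bowl at (323,137) px, all six balls inside and the handle at x≈323 pointing up. Next I locate the handle and the funnel.

Run:
```python
from h import *
P=np.load("Pw2.npy",allow_pickle=True).item()
for p,z in(((292,195),.042),((352,195),.042),((290,80),.042),((358,79),.042),((316,70),.05),((331,70),.05),((315.5,5),.05),((331,5),.05)): print((onz("wrist",p,z,P)[:2]*1000).round(1))
im=cv2.imread("pics/w4.png");h=cv2.cvtColor(im,cv2.COLOR_BGR2HSV)
for v in(10,30,50,65): print(v,h[v,308:338:2].tolist())
```

```text
[397.7 -32.6]
[450.1 -61.8]
[451.   61.5]
[505.3  32.3]
[475.5  56.5]
[487.   50.2]
[499.9 100.8]
[511.2  94.5]
10 [[12, 163, 97], [11, 160, 107], [11, 158, 105], [12, 160, 110], [12, 167, 154], [12, 165, 192], [12, 168, 188], [13, 168, 181], [13, 168, 173], [13, 170, 168], [13, 163, 169], [12, 165, 145], [13, 137, 128], [16, 119, 154], [17, 121, 158]]
30 [[18, 119, 235], [19, 116, 237], [19, 113, 238], [19, 115, 239], [14, 144, 206], [13, 165, 195], [12, 166, 192], [12, 162, 183], [12, 162, 173], [13, 158, 173], [13, 162, 172], [13, 164, 138], [16, 130, 155], [17, 122, 180], [16, 124, 173]]
50 [[20, 110, 244], [20, 112, 242], [19, 115, 241], [18, 115, 240], [13, 148, 198], [13, 163, 193], [12, 160, 194], [12, 158, 186], [13, 157, 172], [13, 163, 175], [13, 161, 169], [13, 149, 145], [16, 125, 186], [16, 122, 176], [16, 122, 173]]
65 [[20, 111, 244], [20, 108, 244], [22, 104, 246], [21, 109, 242], [13, 149, 199], [12, 159, 197], [12, 155, 197], [12, 160, 182], [12, 158, 177], [12, 157, 171], [12, 158, 168], [14, 143, 143], [16, 123, 187], [17, 119, 169], [16, 118, 168]]
```

>>> drive_tool --deltas "0.131 0.002 0 0 0 0 1;0.131 0.002 0 0 0 0 1;0.131 0.003 0 0 0 0 1;0 0 0.15 0 0 0 1;0 0 0.15 0 0 0 1;0 0 0.15 0 0 0 1;0 0 0.1 0 0 0 1;0 0 0.06 0 0 0 1;0 0 0 0 0 0 1;0 0 0 0 0 0 0;0 0 0 0 0 0 0;0 0 0 0 0 0 0"

```text
time_s: 9.4
tcp_pos: [0.49, 0.0689, 0.0356]
tcp_rot: [0.862, 0.508, 0.001, 0.0]
ft_force: [-0.2, -0.4, -1.3]
opening: 0.0662
finger_force: 0.0
```

>>> drive_tool --deltas "0 0 0 0 0 0 0;0 0 0 0 0 0 0;0 0 0 0 0 0 0;0 0 0 0 0 0 0;0 0 0 0 0 0 0;0 0 0 0 0 0 0;0 0 0 0 0 0 0;0 0 0 0 0 0 0"

```text
time_s: 10.2
tcp_pos: [0.489, 0.0687, 0.0345]
tcp_rot: [0.862, 0.508, -0.0, -0.0]
ft_force: [0.3, -0.7, 0.1]
opening: 0.0137
finger_force: 29.9
```

>>> drive_tool --deltas "0 0 -0.02 0 0 0 0;0 0 -0.05 0 0 0 0;0 0 -0.08 0 0 0 0;0 0 -0.1 0 0 0 0;0 0 -0.1 0 0 0 0;0 0 -0.1 0 0 0 0;0 0 -0.1 0 0 0 0;0 0 -0.08 0 0 0 0;0 0 -0.05 0 0 0 0;0 0 -0.02 0 0 0 0;0 0 0 0 0 0 0"

```text
time_s: 11.3
tcp_pos: [0.4893, 0.0686, 0.2455]
tcp_rot: [0.862, 0.508, 0.001, 0.0]
ft_force: [0.5, -0.6, -2.6]
opening: 0.0137
finger_force: 29.9
```

Run:
```python
from h import *
im=ctrl.read_camera("side")[120:280,210:450,::-1];sc=ctrl.read_camera("wrist")[:,:,::-1]
cv2.imwrite("pics/w5.png",np.vstack([cv2.resize(im,(480,300)),cv2.resize(sc,(480,300))]))
s=ctrl.read_state();print(s["time_s"],s["tcp_pos"],s["ft_force"],s["torque"],s["opening"])
```

```text
11.4 [0.48857779 0.06846114 0.24400249] [-0.92718093 -0.43981739 -3.47407466] [ 0.04125686 -0.05315805  0.00549956] 0.013789250154700726
```

View pics/w5.png

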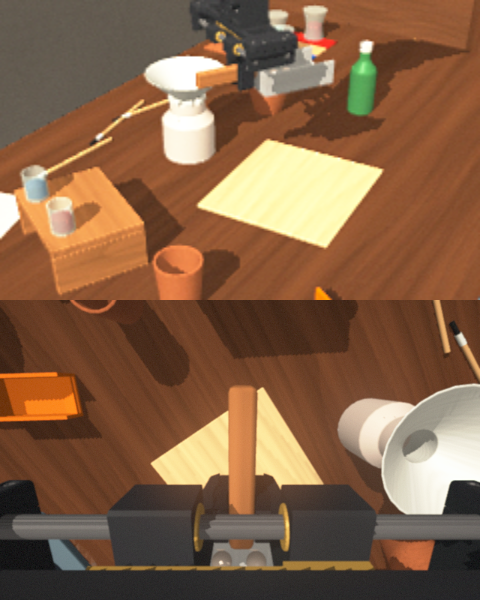

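The scoop hangs level from the gripper, with balls visible at (240,558) in the wrist view. Checking for sag from the position of the handle's end.

Run:
```python
from h import *
from scipy.spatial.transform import Rotation as R
s=ctrl.read_state();m=R.from_quat(s["tcp_rot"])
for a in(-8,-4,0,4): print(a,proj("wrist",s["tcp_pos"]+m.apply(R.from_euler("y",a,degrees=True).apply([.0665,0,-.0155]))))
```

```text
-8 [319.21920368 110.47422383]
-4 [319.12189393 112.25163029]
0 [319.01999652 115.15450114]
4 [318.91391441 119.29293564]
```

>>> drive_tool --deltas "0 0 0 0 0 -0.025 0;0.0125 0.02 0 0 0 -0.025 0;0.025 0.04 0 0 0 0 0;0.042 0.065 0 0 0 0 0;0.054 0.084 0 0 0 0 0;0.058 0.09 0 0 0 0 0;0.058 0.09 0 0 0 0 0;0.054 0.084 0 0 0 0 0;0.046 0.071 0 0 0 0 0;0.033 0.052 0 0 0 0 0;0.021 0.032 0 0 0 0 0;0.0125 0.019 0 0 0 0 0"

```text
time_s: 12.6
tcp_pos: [0.7143, 0.1193, 0.2423]
tcp_rot: [0.819, 0.574, -0.001, -0.001]
ft_force: [-0.7, -0.0, -2.7]
opening: 0.0138
finger_force: 29.9
```

>>> drive_tool --deltas "0 0 0 0 0 0 0;0 0 0 0 0 0 0"

```text
time_s: 12.8
tcp_pos: [0.7136, 0.1189, 0.2437]
tcp_rot: [0.819, 0.574, -0.001, -0.0]
ft_force: [-0.2, 0.4, -2.2]
opening: 0.0135
finger_force: 29.9
```

```bash
cat > lip.py <<'E'
from h import *
from scipy.spatial.transform import Rotation as R
def lip(r=(-.1335,0,.0165)):
    s=ctrl.read_state();m=R.from_quat(s["tcp_rot"]);A=m.as_matrix()
    print("t",round(s["time_s"],2),"tcp",np.round(s["tcp_pos"],4),"lip",np.round(s["tcp_pos"]+m.apply(r),4),"yaw",np.degrees(np.arctan2(A[1,0],A[0,0])).round(1),"tilt",np.degrees(np.arcsin(A[2,0])).round(1),"F",np.round(s["ft_force"],1),"q",np.round(s["joint_positions"],2))
lip()
E
python3 lip.py
python3 - <<'E'
from h import *
# funnel rim, refined: mask in scene and side first pictures around it
for n,(x0,y0,x1,y1) in(("scene",(232,212,300,266)),("side",(278,148,328,170))):
    im=cv2.imread(f"pics/{n}0.png")[y0:y1,x0:x1];h=cv2.cvtColor(im,cv2.COLOR_BGR2HSV)
    m=cv2.inRange(h,(0,0,120),(180,60,255));c=max(cv2.findContours(m,0,2)[0],key=cv2.contourArea);bx=cv2.boundingRect(c)
    print(n,bx,(bx[0]+x0,bx[1]+y0))
    X=np.array([[.66+.068*np.cos(a),-.027+.068*np.sin(a),.164] for a in np.linspace(0,6.28,60)]);q=np.array([proj(n,p) for p in X]);print(q.min(0),q.max(0))
E
```

```text
t 12.8 tcp [0.7136 0.1189 0.2437] lip [ 0.668  -0.0065  0.2274] yaw 70.0 tilt -0.0 F [-0.2  0.4 -2.2] q [ 0.1   0.75 -0.56  1.3   0.4   1.21 -0.83]
scene (6, 4, 58, 50) (238, 216)
[238.17532501 215.20140169] [296.11077575 261.84325307]
side (4, 2, 42, 20) (282, 150)
[281.77472328 149.72898616] [323.13774412 167.84846088]
```

No sag, and the funnel position is confirmed at (660,-27). Pre-tilt 12° about the lip so that the balls gather gently, then lower.

>>> drive_tool --deltas "-0.0035 0 -0.0232 0 0.0167 0 0;-0.0035 0 -0.0232 0 0.0167 0 0;-0.0035 0 -0.0232 0 0.0167 0 0;-0.0035 0 -0.0232 0 0.0167 0 0;0 0 0 0 0 0 0;0 0 0 0 0 0 0;-0.008 0 0.038 0 0 0 0;-0.008 0 0.038 0 0 0 0;-0.008 0 0.038 0 0 0 0;-0.008 0 0.038 0 0 0 0;0 0 0 0 0 0 0;0 0 0 0 0 0 0"

```text
time_s: 14.0
tcp_pos: [0.7121, 0.1133, 0.2248]
tcp_rot: [0.815, 0.57, 0.086, -0.06]
ft_force: [-0.3, 0.0, -2.5]
opening: 0.0137
finger_force: 29.9
```

```bash
python3 lip.py
```

```text
t 14.0 tcp [0.7121 0.1133 0.2248] lip [ 0.6686 -0.0062  0.1809] yaw 70.0 tilt 12.0 F [-0.3  0.  -2.5] q [ 0.26  0.74 -0.65  1.42  0.29  1.   -0.73]
```

Now the pour in slow 3° rows, with pauses.

>>> drive_tool --deltas "-0.0035 0 -0.0232 0 0.0167 0 0;0 0 0 0 0 0 0;-0.0035 0 -0.0232 0 0.0167 0 0;0 0 0 0 0 0 0;-0.0035 0 -0.0232 0 0.0167 0 0;0 0 0 0 0 0 0;-0.0035 0 -0.0232 0 0.0167 0 0;0 0 0 0 0 0 0;-0.0035 0 -0.0232 0 0.0167 0 0;0 0 0 0 0 0 0;-0.0035 0 -0.0232 0 0.0167 0 0;0 0 0 0 0 0 0"

```text
time_s: 15.2
tcp_pos: [0.7057, 0.093, 0.2617]
tcp_rot: [0.792, 0.553, 0.211, -0.148]
ft_force: [0.6, -0.2, -2.1]
opening: 0.0134
finger_force: 29.9
```

```bash
python3 lip.py
```

```text
t 15.2 tcp [0.7057 0.093  0.2617] lip [ 0.6687 -0.0079  0.1808] yaw 69.9 tilt 29.9 F [ 0.6 -0.2 -2.1] q [ 0.55  0.74 -0.86  1.52  0.09  0.84 -0.49]
```

>>> drive_tool --deltas "-0.0035 0 -0.0232 0 0.0167 0 0;0 0 0 0 0 0 0;-0.0035 0 -0.0232 0 0.0167 0 0;0 0 0 0 0 0 0;-0.0035 0 -0.0232 0 0.0167 0 0;0 0 0 0 0 0 0;-0.0035 0 -0.0232 0 0.0167 0 0;0 0 0 0 0 0 0;-0.0035 0 -0.0232 0 0.0167 0 0;0 0 0 0 0 0 0;0 0 0 0 0 0 0;0 0 0 0 0 0 0"

```text
time_s: 16.4
tcp_pos: [0.6969, 0.0724, 0.2876]
tcp_rot: [0.756, 0.53, 0.313, -0.22]
ft_force: [0.9, 1.0, -1.6]
opening: 0.0137
finger_force: 29.9
```

```bash
python3 lip.py
python3 - <<'E'
from h import *
im=ctrl.read_camera("scene")[180:300,220:380,::-1];sc=ctrl.read_camera("side")[100:220,220:380,::-1]
cv2.imwrite("pics/w6.png",np.vstack([cv2.resize(im,(400,300),interpolation=2),cv2.resize(sc,(400,300),interpolation=2)]))
E
```

```text
t 16.4 tcp [0.6969 0.0724 0.2876] lip [ 0.6688 -0.0054  0.1815] yaw 70.1 tilt 45.0 F [ 0.9  1.  -1.6] q [ 0.8   0.84 -1.05  1.58 -0.06  0.77 -0.27]
```

>>> drive_tool --deltas "-0.0035 0 -0.0232 0 0.0167 0 0;0 0 0 0 0 0 0;-0.0035 0 -0.0232 0 0.0167 0 0;0 0 0 0 0 0 0;0 0 0 0 0 0 0;0 0 0 0 0 0 0;0 0 0 0 0 0 0;0 0 0 0 0 0 0"

```text
time_s: 17.3
tcp_pos: [0.693, 0.0611, 0.2956]
tcp_rot: [0.739, 0.518, 0.353, -0.247]
ft_force: [0.6, 0.2, -1.6]
opening: 0.0135
finger_force: 29.9
```

```bash
python3 lip.py
python3 - <<'E'
from h import *
F=[]
for i in range(10): ctrl.read_camera("wrist");F.append(ctrl.read_state()["ft_force"][2])
print(np.mean(F),np.std(F))
for n,w in(("scene",(220,180)),("side",(220,110))):
    im=ctrl.read_camera(n)[:,:,::-1];cv2.imwrite(f"pics/p_{n}.png",im)
a=cv2.imread("pics/p_scene.png")[170:290,220:380];b=cv2.imread("pics/p_side.png")[100:220,220:380]
cv2.imwrite("pics/w7.png",np.vstack([cv2.resize(a,(400,300),interpolation=2),cv2.resize(b,(400,300),interpolation=2)]))
E
```

```text
t 17.3 tcp [0.693  0.0611 0.2956] lip [ 0.6688 -0.0057  0.1814] yaw 70.1 tilt 51.1 F [ 0.6  0.2 -1.6] q [ 0.89  0.9  -1.13  1.6  -0.1   0.75 -0.19]
-1.6449265391928143 0.3672964988395772
```

>>> drive_tool --deltas "0.043 0 -0.035 0 0 0 0;0.043 0 -0.035 0 0 0 0;0.043 0 -0.035 0 0 0 0;0.003 0 0.039 0 -0.028 0 0;0.003 0 0.039 0 -0.028 0 0;0.003 0 0.039 0 -0.028 0 0;0.003 0 0.039 0 -0.028 0 0;0.003 0 0.039 0 -0.028 0 0;0.003 0 0.039 0 -0.028 0 0;0.003 0 0.039 0 -0.028 0 0;0.003 0 0.039 0 -0.028 0 0;0.003 0 0.039 0 -0.028 0 0"

```text
time_s: 19.1
tcp_pos: [0.7137, 0.1177, 0.2637]
tcp_rot: [0.818, 0.573, 0.041, -0.028]
ft_force: [-0.6, -0.4, -1.8]
opening: 0.0134
finger_force: 29.9
```

```bash
python3 lip.py
```

```text
t 19.1 tcp [0.7137 0.1177 0.2637] lip [ 0.6689 -0.0056  0.234 ] yaw 70.0 tilt 5.7 F [-0.6 -0.4 -1.8] q [ 0.18  0.72 -0.63  1.33  0.35  1.16 -0.8 ]
```

>>> drive_tool --deltas "0.003 0 0.04 0 -0.0317 0 0;-0.02 -0.03 0 0 0 0 0;-0.042 -0.065 0 0 0 0 0;-0.054 -0.084 0 0 0 0 0;-0.058 -0.09 0 0 0 0 0;-0.058 -0.09 0 0 0 0 0;-0.054 -0.084 0 0 0 0 0;-0.046 -0.071 0 0 0 0 0;-0.042 -0.065 0 0 0 0 0;-0.033 -0.052 0 0 0 0 0;-0.01 -0.016 0 0 0 0.025 0;0 0 0 0 0 0.025 0"

```text
time_s: 20.3
tcp_pos: [0.4883, 0.0678, 0.2511]
tcp_rot: [0.862, 0.506, 0.001, 0.0]
ft_force: [0.4, -0.5, -1.4]
opening: 0.0135
finger_force: 29.9
```

```bash
python3 - <<'E'
from h import *
a=ctrl.read_camera("scene")[:,:,::-1];b=ctrl.read_camera("side")[:,:,::-1];w=ctrl.read_camera("wrist")[:,:,::-1]
cv2.imwrite("pics/w8.png",np.hstack([np.vstack([cv2.resize(a[160:310,220:420],(400,300),interpolation=2),cv2.resize(b[110:260,240:440],(400,300),interpolation=2)]),np.vstack([cv2.resize(w,(400,300)),cv2.resize(a,(400,300))])]))
E
python3 lip.py
```

```text
t 20.45 tcp [0.4893 0.0679 0.2508] lip [ 0.4248 -0.049   0.234 ] yaw 61.1 tilt 0.1 F [-0.2 -0.2 -1.3] q [ 0.32  0.35 -0.66  1.92  0.26  0.95 -0.97]
```

View pics/w8.png

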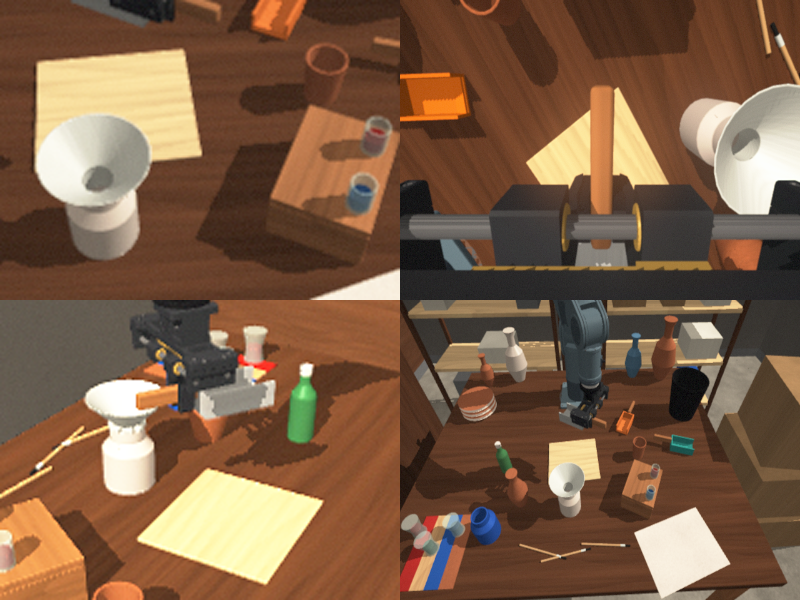

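The last view shows the funnel seated and empty at (95,165), no balls on the table, and the bowl apparently empty. The measured weight also fell by about 0.6 N or more. Lower the scoop onto the board, release and rise.

>>> drive_tool --deltas "0 0 0.05 0 0 0 0;0 0 0.1 0 0 0 0;0 0 0.12 0 0 0 0;0 0 0.12 0 0 0 0;0 0 0.12 0 0 0 0;0 0 0.1 0 0 0 0;0 0 0.06 0 0 0 0;0 0 0.03 0 0 0 0;0 0 0.01 0 0 0 0;0 0 0.008 0 0 0 0;0 0 0 0 0 0 0;0 0 0 0 0 0 0"

```text
time_s: 21.65
tcp_pos: [0.4896, 0.0673, 0.0349]
tcp_rot: [0.862, 0.508, 0.001, 0.0]
ft_force: [0.5, 0.2, -1.5]
opening: 0.0136
finger_force: 29.9
```

```bash
python3 lip.py
```

```text
t 21.65 tcp [0.4896 0.0673 0.0349] lip [ 0.4249 -0.0495  0.0181] yaw 61.0 tilt 0.1 F [ 0.5  0.2 -1.5] q [ 0.12  0.7  -0.44  2.04  0.58  0.52 -1.24]
```

>>> drive_tool --deltas "0 0 0.003 0 0 0 0;0 0 0.002 0 0 0 0;0 0 0 0 0 0 0;0 0 0 0 0 0 1;0 0 0 0 0 0 1;0 0 0 0 0 0 1;0 0 0 0 0 0 1;0 0 0 0 0 0 1;0 0 0 0 0 0 1;0 0 0 0 0 0 1;0 0 -0.05 0 0 0 1;0 0 -0.1 0 0 0 1"

```text
time_s: 22.85
tcp_pos: [0.4875, 0.067, 0.0773]
tcp_rot: [0.861, 0.508, -0.001, -0.001]
ft_force: [-0.5, -0.4, 0.5]
opening: 0.0831
finger_force: 0.0
```

>>> drive_tool --deltas "0 0 -0.15 0 0 0 1;0 0 -0.15 0 0 0 1;0 0 -0.15 0 0 0 1;-0.15 0 0 0 0 0 1;-0.15 0 0 0 0 0 1;-0.15 0 0 0 0 0 1;-0.05 0 0 0 0 0 1;0 0 0 0 0 0 1;0 0 0 0 0 0 1"

```text
time_s: 23.75
tcp_pos: [0.4167, -0.0635, 0.2132]
tcp_rot: [0.862, 0.508, 0.001, 0.0]
ft_force: [0.5, -0.3, 0.4]
opening: 0.0879
finger_force: 0.0
```

Run:
```python
from h import *
P=ctrl.camera_params("wrist");im=ctrl.read_camera("wrist");cv2.imwrite("pics/w9.png",im[:,:,::-1]);h=cv2.cvtColor(im,cv2.COLOR_RGB2HSV)
m=cv2.inRange(h,(0,0,60),(180,60,255));m[230:]=0
for c in cv2.findContours(m,0,2)[0]:
    if cv2.contourArea(c)>800: print(cv2.boundingRect(c),cv2.minAreaRect(c))
u=np.array([.4848,.8746]);o=np.array([.451,0])
print("expected corners",[proj("wrist",[*(o+x*u+y*np.array([-u[1],u[0]])),.042],P).round(0).tolist() for x,y in((-55,32),(-55,-32),(55,-32),(55,32)) for x,y in[(x/1e3,y/1e3)]])
# specular/ball check inside bowl on floor plane
for x in range(-25,50,6): print(x,[h[int(q[1]),int(q[0])].tolist()[1:] if 0<=q[1]<400 else None for y in range(-24,25,6) for q in [proj("wrist",[*(o+x/1e3*u+y/1e3*np.array([-u[1],u[0]])),.012],P)]])
print(ctrl.read_state()["ft_force"])
```

```text
(0, 184, 38, 46) ((18.5, 206.5), (37.0, 45.0), 0.0)
(286, 40, 73, 126) ((321.022705078125, 102.11511993408203), (72.07228088378906, 124.83567810058594), 0.9391909241676331)
(480, 0, 160, 72) ((559.5, 35.5), (71.0, 159.0), 90.0)
expected corners [[286.0, 165.0], [353.0, 165.0], [356.0, 39.0], [283.0, 39.0]]
-25 [[27, 206], [27, 206], [27, 207], [27, 201], [28, 204], [35, 151], [45, 153], [40, 148], [42, 146]]
-19 [[29, 208], [28, 207], [29, 205], [25, 201], [28, 204], [33, 147], [39, 150], [40, 147], [39, 143]]
-13 [[23, 203], [27, 205], [27, 206], [32, 205], [28, 206], [35, 144], [41, 150], [42, 151], [46, 144]]
-7 [[26, 206], [28, 206], [26, 203], [28, 202], [29, 202], [35, 146], [39, 151], [40, 147], [41, 144]]
-1 [[27, 208], [24, 200], [26, 205], [28, 202], [27, 202], [33, 146], [39, 149], [38, 147], [48, 138]]
5 [[27, 209], [27, 205], [27, 207], [25, 201], [29, 205], [35, 145], [31, 146], [37, 146], [42, 140]]
11 [[28, 212], [28, 208], [26, 207], [26, 203], [27, 202], [32, 145], [36, 149], [37, 145], [43, 135]]
17 [[29, 151], [26, 167], [28, 202], [27, 178], [29, 157], [38, 148], [34, 149], [39, 149], [44, 140]]
23 [[31, 149], [31, 147], [31, 142], [34, 142], [34, 143], [30, 143], [36, 149], [38, 146], [38, 140]]
29 [[33, 148], [33, 145], [34, 143], [30, 144], [36, 142], [32, 143], [34, 148], [35, 151], [46, 140]]
35 [[29, 148], [33, 145], [33, 146], [34, 143], [32, 142], [33, 146], [29, 149], [38, 149], [44, 146]]
41 [[33, 147], [29, 149], [29, 143], [33, 141], [35, 146], [31, 147], [36, 148], [38, 149], [49, 131]]
47 [[31, 146], [30, 145], [32, 143], [35, 139], [36, 149], [34, 143], [34, 148], [35, 146], [42, 135]]
[ 0.67171045  0.50284163 -0.34514571]
```

The scoop is empty and at its expected place. A numeric check that no ball sits in the funnel: compare its pixels before and after the pour.

Run:
```python
from h import *
for n,(x0,y0,x1,y1) in(("scene",(236,214,300,290)),("side",(280,148,326,208))):
    a=cv2.imread(f"pics/{n}0.png").astype(int);b=ctrl.read_camera(n)[:,:,::-1].astype(int)
    d=np.abs(a-b).max(2)[y0:y1,x0:x1];print(n,d.mean(),(d>30).sum(),np.argwhere(d>30)[:12].tolist())
    if n=="scene": print(a[240:258,262:278,1][::3].tolist());print(b[240:258,262:278,1][::3].tolist())
    V=np.abs(a-b).max(2)>40
    print("changed elsewhere",[cv2.boundingRect(c) for c in cv2.findContours(V.astype(np.uint8),0,2)[0] if cv2.contourArea(c)>8])
```

```text
scene 9.8046875 330 [[0, 18], [0, 19], [0, 20], [0, 21], [0, 22], [0, 23], [0, 24], [0, 25], [0, 26], [0, 27], [0, 28], [0, 29]]
[[231, 227, 219, 216, 212, 211, 204, 197, 190, 176, 170, 164, 152, 151, 142, 146], [236, 231, 221, 200, 188, 166, 131, 122, 122, 131, 134, 143, 142, 147, 141, 143], [218, 178, 171, 153, 125, 111, 113, 112, 111, 112, 113, 111, 113, 115, 137, 145], [197, 179, 140, 111, 111, 112, 114, 113, 113, 113, 113, 112, 110, 104, 133, 158], [174, 108, 107, 109, 112, 114, 116, 115, 113, 108, 115, 112, 113, 127, 138, 138], [232, 215, 188, 175, 143, 133, 129, 129, 135, 155, 162, 161, 172, 168, 168, 165]]
[[230, 226, 222, 218, 212, 211, 205, 197, 191, 179, 170, 169, 159, 147, 144, 147], [236, 232, 221, 200, 186, 163, 132, 127, 122, 127, 134, 144, 142, 144, 143, 146], [211, 177, 171, 153, 130, 109, 111, 112, 115, 109, 111, 109, 110, 117, 140, 146], [196, 179, 140, 110, 114, 113, 115, 114, 111, 113, 113, 109, 111, 110, 125, 148], [176, 107, 108, 108, 112, 113, 117, 114, 111, 114, 115, 110, 112, 124, 140, 144], [233, 215, 186, 170, 145, 133, 131, 129, 133, 152, 170, 183, 170, 168, 169, 167]]
changed elsewhere [(0, 204, 17, 14), (250, 194, 113, 64), (152, 188, 8, 4), (221, 141, 38, 32), (93, 132, 61, 15), (262, 127, 13, 25), (19, 79, 42, 39), (49, 67, 49, 42), (219, 54, 50, 82), (33, 53, 27, 16), (285, 31, 7, 14), (14, 29, 20, 25), (30, 25, 27, 27), (252, 21, 5, 22), (2, 11, 10, 10), (255, 9, 7, 29), (280, 0, 28, 33), (212, 0, 39, 53), (13, 0, 30, 25)]
side 13.31340579710145 16 [[1, 25], [2, 32], [4, 38], [4, 39], [5, 40], [7, 4], [11, 3], [12, 3], [13, 3], [15, 5], [16, 6], [19, 29]]
changed elsewhere [(273, 207, 100, 41), (333, 204, 30, 10), (557, 164, 25, 51), (474, 148, 10, 8), (581, 138, 12, 40), (570, 131, 14, 43), (540, 83, 12, 61), (575, 67, 14, 63), (552, 65, 26, 65), (481, 0, 116, 216), (350, 0, 114, 173)]
```

Neither the jar nor the funnel has moved, and the funnel's throat is unchanged and empty. Hand in.

```bash
python3 -c "
from plant import ctrl
print(ctrl.hand_in())"
```

```text
the job is handed in; nothing more can be done
None
```

The job is handed in, with no verdict returned: the balls were poured through the funnel (scoop and funnel throat both check empty, no stray balls seen, though I could not see inside the jar), the jar and funnel show no movement, and the empty scoop stands released and level on the board at about 24 s of the 67 s allowed.

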